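Sweep the weigher's rollers to check that they run free

TASK

The roller-top weigher has just been hosed down: check that all its rollers run free. Stroke your fingertips lightly along the row, from the nose-bar end towards the upright end stop as the punnets travel, so that the six rollers are spun visibly that way one after another, none backwards, without leaning hard on the sprung deck. Then lift clear and let the deck come up; do not move or pick up anything that stands around.

Things in the scene. Friction and masses are not known exactly. Their poses are not given: they have to be found in the camera images.
- weigher: The bench weigher: a stainless base 170 x 310 mm on four feet, with a sprung roller deck on top and a low sloping indicator box on the robot's side. Fixed to the table. Origin: on the table under the middle of the deck. Its y axis runs along the row of rollers (square to the roller axles), its x axis along the axles, away from the indicator; it may be turned some 20 degrees either way.
- deck_frame (a joint): How far the roller deck has sunk on its springs, m: 0 at rest (top), 0.010 at the bottom. It needs about 2 N to start and 0.8 N more per mm, some 10 N to reach the bottom, and comes up again by itself. Pressing it further meets a rigid stop.
- stop_top (a point): Middle of the top edge of the end stop: an upright plate 150 mm wide, with a 12 mm thick white lip, standing across one end of the deck (172 mm from its middle). Its top is 147 mm above the table, 37 mm above the roller tops. It is bolted to either end of the weigher.
- nose_top (a point): Middle of the top of the nose bar: a fixed, non-turning round steel bar 24 mm thick across the other end of the deck (172 mm from its middle), where the punnets come in. Its top is 106 mm above the table.
- top1 (a point): Highest point of roller 1, midway along it, 110 mm above the table at rest; moves down with the deck. Numbered 1 to 6 from the weigher's own -y end to its +y end. The six are white plastic, 34 mm in diameter, 140 mm long, 46 mm apart, each with a thin dark seam along it (on top at the start).
- roller1 (a joint): Turn of roller 1, rad, starts at 0: grows when its top moves to the weigher's +y, falls when it moves to -y. Turns freely without end and coasts a little.
- top2 (a point): Highest point of roller 2, midway along it, 110 mm above the table at rest; moves down with the deck. Numbered 1 to 6 from the weigher's own -y end to its +y end. Steel guide rods along both sides of the deck stand 16 mm above the roller tops, 160 mm apart.
- roller2 (a joint): Turn of roller 2, rad, starts at 0: grows when its top moves to the weigher's +y, falls when it moves to -y. Turns freely without end and coasts a little.
- top3 (a point): Highest point of roller 3, midway along it, 110 mm above the table at rest; moves down with the deck. Numbered 1 to 6 from the weigher's own -y end to its +y end. Fingers held open along the row would turn two rollers at once, out of turn; closed fingertips stroke one at a time.
- roller3 (a joint): Turn of roller 3, rad, starts at 0: grows when its top moves to the weigher's +y, falls when it moves to -y. Turns freely without end and coasts a little.
- top4 (a point): Highest point of roller 4, midway along it, 110 mm above the table at rest; moves down with the deck. Numbered 1 to 6 from the weigher's own -y end to its +y end.
- roller4 (a joint): Turn of roller 4, rad, starts at 0: grows when its top moves to the weigher's +y, falls when it moves to -y. Turns freely without end and coasts a little.
- top5 (a point): Highest point of roller 5, midway along it, 110 mm above the table at rest; moves down with the deck. Numbered 1 to 6 from the weigher's own -y end to its +y end.
- roller5 (a joint): Turn of roller 5, rad, starts at 0: grows when its top moves to the weigher's +y, falls when it moves to -y. Turns freely without end and coasts a little.
- top6 (a point): Highest point of roller 6, midway along it, 110 mm above the table at rest; moves down with the deck. Numbered 1 to 6 from the weigher's own -y end to its +y end.
- roller6 (a joint): Turn of roller 6, rad, starts at 0: grows when its top moves to the weigher's +y, falls when it moves to -y. Turns freely without end and coasts a little.
- brush: Bystander, loose: green hand brush, lying, about 200 mm long. Origin at its underside, near its middle.
- potato1: Bystander, loose: half potato, flat side down, 62 mm across, 29 mm tall. Origin at its underside.
- potato2: Bystander, loose: another half potato, 62 mm across, 29 mm tall. Origin at its underside.
- punnet: Bystander, loose: open blue plastic punnet, 120 x 170 mm, 55 mm tall. Origin at its underside.
- wrench: Bystander, loose: steel wrench lying on the table. Origin at its underside, near its middle.
- scraper: Bystander, loose: white-handled flat scraper lying on the table. Origin at its underside, near its middle.

How it is judged:
By the outcome, as a careful person would: the job done as asked, in the order asked, and still so for the second after the job is handed in, with the robot touching nothing.
It also fails if it takes over 38 s, if anything falls off the work surface, if the arm or the gripper's body presses on something with over 40 N, if the wrist force passes 120 N, or if a joint passes its speed limit or range.

ROBOT

A 6-joint arm with a two-finger parallel gripper is mounted at the origin on the work surface. World frame = base frame: x ahead of the robot, y to its left, z up, the work surface at z = 0. Lengths are in mm, angles in rad, forces in N, time in s.
With the tool pointing down it reaches from about 300 to 775 mm from the base axis. Payload 14.6 kg.
Tool frame: the origin (TCP) lies on the centre line of the jaws, within the pads' length; the fingertips stand manip.tcp_to_tips ahead of it and the grasp point (between the pads) lies 5 mm behind it (manip.tcp_to_tips is the distance from the TCP to the fingertips, in mm); z points along the fingers, y is the direction in which the jaws open and shut (so a half turn about z gives the same grasp; the last joint's range is limited). The gripper opens to 94 mm and grips with 3 to 60 N. Pads are 16 mm wide; open, the fingers measure 119 mm over their backs; the gripper's body (75 mm by 177 mm) begins 78 mm behind the grasp point.
Start: joints at [1.114, 0.3, 1.521, -0, 1.321, -0.067], TCP at [208.998, 508.733, 219.446] pointing down, gripper open.
Joint ranges: [-3.03, 3.03], [-0.79, 2.21], [0.23, 2.52], [-1.04, 4.18], [0, 3.07], [-2.55, 2.55]. Speed limits (rad/s): [2.22, 2.22, 2.57, 3.14, 3.14, 3.14].

INTERFACE

Orientations are given as [roll, pitch, yaw] about the fixed x, y, z axes, in that order (R = Rz(yaw) Ry(pitch) Rx(roll)).
In Python, from cell import manip, optics, workorder gives the robot as it stands. The module is installed in compiled form; this text tells all that it offers.
- The arm moves only by the tool jog_arm, never from a script. Its argument "deltas" is text: rows parted by semicolons, each of 5 numbers parted by spaces: the shift along the tool's x, y, z in mm, then the turn about the tool's z in rad, then the finger opening in mm, from 0 to 94. In form: tx ty tz twist grip; .... A call has exactly 10 rows; each row is the pose to reach, as a shift and turn from the pose commanded when the call began, along the tool's axes at that moment; what a row does not reach only later rows make up. A row lasts 1/8 s, in which the tool goes at most 62.5 mm and 10.7 degrees, less where a joint would pass 70% of its speed; a pose out of reach is approached as far as the arm can. A call with a gripper value outside its range is refused whole. The fingers move at their own pace and stop on an object; "squeeze" is the grip in N (left out, the last holds). Time passes only in rows, so rows that repeat a pose let the fingers close, or fill a call up. It gives the time, the measured TCP pose, the force and the opening at its end, in the units of the state.
- manip.read_state(): the state, without advancing time (a new reading comes with each control period).
- optics.camera(name): name is "scene" or "side" or "wrist"; returns (picture, depth): 480x640x3 uint8, red, green, blue; 480x640 float32, mm along the optical axis (not along the pixel's ray), 0 where there is no reading.
- optics.get_calibration(name): a dict with "intrinsics" (3x3 intrinsics, pixels), "dist_coeffs" ([k1, k2, p1, p2, k3] as OpenCV has them; the pictures are not rectified), "R" (3x3) and "t" (3): a world point X has camera coordinates R X + t; the wrist camera has in their place "hand_eye" (4x4, takes a point from camera to tool coordinates, whose origin is the TCP and whose axes are the flange's). Camera axes: x right, y down, z forward; pixel columns grow to the right and rows downward; lengths in mm; the calibration is good to about 2 mm. A picture is of the moment at which its call begins: read the wrist's pose just before it. get_calibration takes no time and is no camera call.
- workorder.sign_off(): hands the job in, once; it reports no verdict.
The state is a dict: "clock": time; "joints": joint angles; "qd": joint speeds; "effort": joint torques, N m; "eef_pos": TCP position; "eef_rot": TCP orientation; "wrist_force": force on the tool from outside, world axes, zero at the start; "moment": the same for the moment, N m; "finger_gap": finger opening in mm.
Only numpy, scipy, OpenCV 4.12 (cv2) and the standard library are available. Lean on these libraries where they do the work, as an engineer would, in place of code of your own. Each camera call takes 0.05 s, during which the arm holds its last target.

## Working session

There is one attempt and no reset: what is moved stays moved. The work goes in short steps, Python scripts to look and compute and a tool call to move; the robot and the scene stay as the last step left them, time stands still between calls to the robot, and variables do not carry over. Pictures are saved under pics/ and viewed, and the job is handed in when it is done.

Besides the shell and the picture viewer there is one more tool, called after "Request:" by a JSON object that holds its "method" and its "body". jog_arm: Moves the arm, as the interface text tells. Its arguments: {"type":"object","properties":{"deltas":{"type":"string"},"squeeze":{"type":"number"}},"required":["deltas"]}

```bash
mkdir -p pics
cat > h.py <<'E'
import numpy as np, cv2
from cell import manip, optics, workorder
def world(name,uv,d):
    c=optics.get_calibration(name);K=np.array(c['intrinsics']);D=np.array(c['dist_coeffs'])
    p=cv2.undistortPoints(np.array([[uv]],float),K,D)[0,0]
    X=np.array([p[0]*d,p[1]*d,d]);return np.array(c['R']).T@(X-np.array(c['t']))
def atz(name,uv,z):
    a=world(name,uv,100.);b=world(name,uv,1000.);s=(z-a[2])/(b[2]-a[2]);return a+s*(b-a)
E
python3 - <<'E'
from h import *
print(manip.read_state(), manip.tcp_to_tips)
for n in("scene","side"):
    p,d=optics.camera(n);cv2.imwrite(f'pics/{n}0.png',p[:,:,::-1]);np.savez(f'{n}0.npz',p=p,d=d)
    print(optics.get_calibration(n))
E
```

```text
{'clock': 0.0, 'joints': array([ 1.11440119e+00,  3.00483346e-01,  1.52160911e+00,  1.26480221e-05,
        1.32071158e+00, -6.66194491e-02]), 'qd': array([-0.00026463, -0.00059943,  0.00074652, -0.0008856 ,  0.00108788,
       -0.00121161]), 'effort': array([ 7.18386782e-04, -5.31809235e+01, -3.52739024e+01,  7.09018763e-02,
        2.43633776e-02, -1.20955106e-04]), 'eef_pos': array([208.88385447, 508.50794449, 218.86775212]), 'eef_rot': array([-3.14038477e+00, -9.28658878e-05,  2.75181377e+00]), 'wrist_force': array([-0.03758739, -1.03744481, -0.60127207]), 'moment': array([-0.04378656,  0.0233558 , -0.05507356]), 'finger_gap': 94.26425314210924} 14.0
{'intrinsics': array([[560.38729027,   0.        , 316.23842178],
       [  0.        , 560.38729027, 238.67700454],
       [  0.        ,   0.        ,   1.        ]]), 'dist_coeffs': array([-0.11568464,  0.        ,  0.        ,  0.        ,  0.        ]), 'R': array([[ 0.67780246,  0.73508349,  0.0153652 ],
       [ 0.59151388, -0.53277015, -0.60520021],
       [-0.43668656,  0.41929492, -0.79592501]]), 't': array([-431.97500202, -254.1744743 , 1486.25458067])}
{'intrinsics': array([[491.97338572,   0.        , 318.53827624],
       [  0.        , 491.97338572, 250.13155558],
       [  0.        ,   0.        ,   1.        ]]), 'dist_coeffs': array([-0.10012838,  0.        ,  0.        ,  0.        ,  0.        ]), 'R': array([[-0.91836975,  0.39507118,  0.02271064],
       [ 0.20252049,  0.51852716, -0.83073163],
       [-0.3399742 , -0.75831942, -0.55620967]]), 't': array([ 511.54544798,  -63.6230259 , 1295.17896559])}
```

View pics/scene0.png

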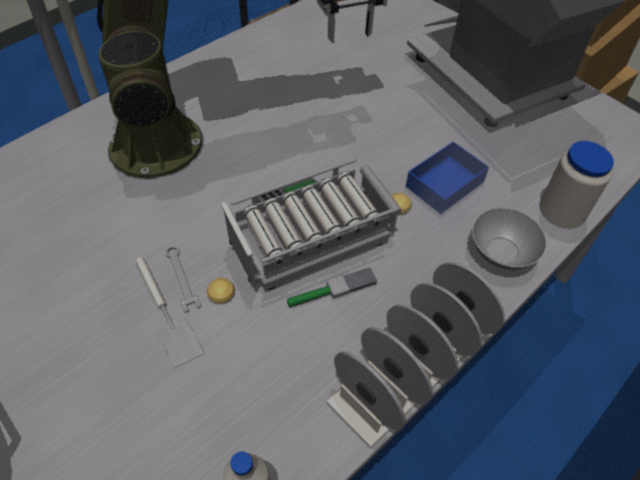

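View pics/side0.png

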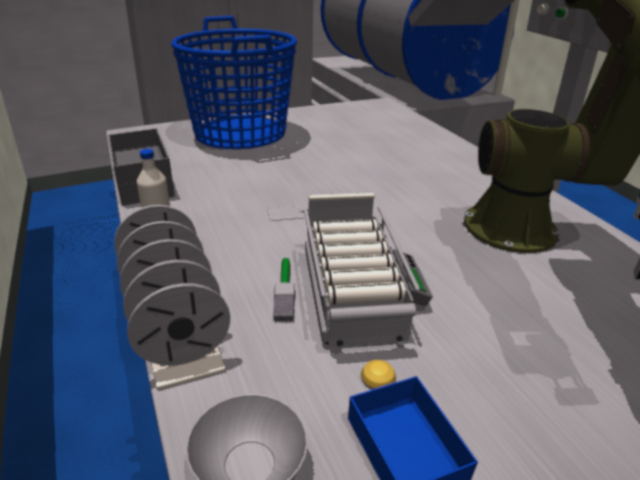

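The side view shows the white-lipped stop at the far end (342,197). The round nose bar is at the near end (365,312), next to the punnet. I'll enlarge both views to measure them.

Run:
```python
import numpy as np,cv2
p=np.load('scene0.npz')['p'][:,:,::-1];cv2.imwrite('pics/sc1.png',cv2.resize(p[150:300,210:410],None,fx=4,fy=4,interpolation=cv2.INTER_CUBIC))
p=np.load('side0.npz')['p'][:,:,::-1];cv2.imwrite('pics/si1.png',cv2.resize(p[185:355,285:445],None,fx=3.5,fy=3.5,interpolation=cv2.INTER_CUBIC))
```

```text
(no output)
```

View pics/sc1.png

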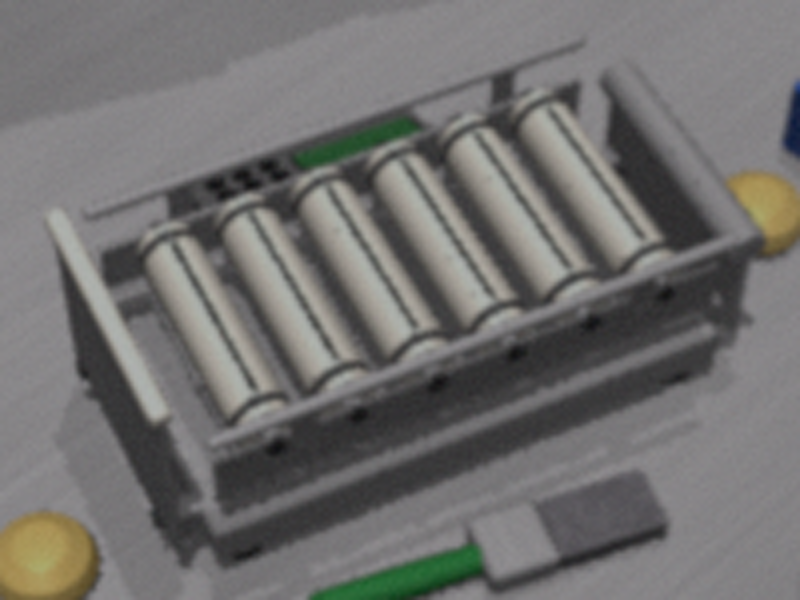

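View pics/si1.png

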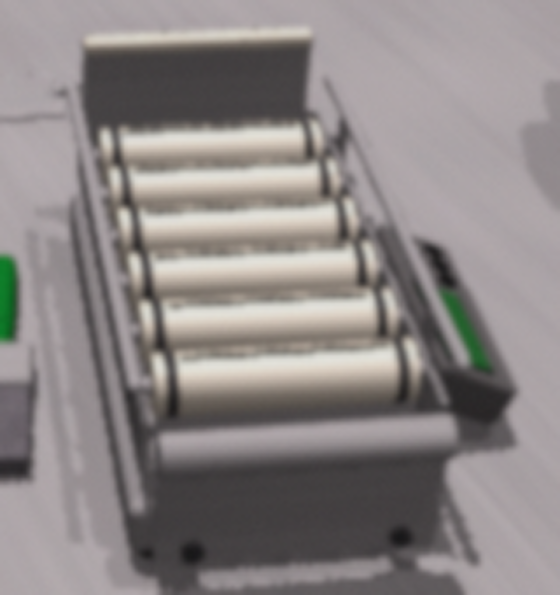

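Run:
```python
from h import *
S=[[(176,240),(252,388)],[(252,210),(332,365)],[(326,183),(409,335)],[(398,155),(489,305)],[(475,128),(567,280)],[(550,105),(638,252)]]
M=[]
f=lambda q,z:atz('scene',(210+(q[0]-1.5)/4,150+(q[1]-1.5)/4),z)
d=np.load('scene0.npz')['d']
for a,b in S:
    A=f(a,110);B=f(b,110);m=(A+B)/2;M.append(m)
    px=(210+(a[0]+b[0])/8,150+(a[1]+b[1])/8);i,j=int(round(px[1])),int(round(px[0]))
    print(A.round(),B.round(),np.linalg.norm(A-B).round(),m.round(1),np.degrees(np.arctan2(*(B-A)[1::-1])).round(1),'depth',world('scene',px,d[i,j]).round(1))
M=np.array(M);v=M[5]-M[0];print(M.mean(0),np.linalg.norm(v)/5,np.degrees(np.arctan2(v[1],v[0])),np.linalg.norm(np.diff(M,axis=0),axis=1))
A=f((58,215),147);B=f((158,415),147);print('stop',A,B,(A+B)/2,np.linalg.norm(A-B))
A=f((620,72),104);B=f((745,236),104);print('nose',A,B,(A+B)/2,np.linalg.norm(A-B))
g=lambda q,z:atz('side',(285+(q[0]-1.25)/3.5,185+(q[1]-1.25)/3.5),z)
A=g((88,40),147);B=g((309,35),147);print('stop side',(A+B)/2,np.linalg.norm(A-B), np.degrees(np.arctan2(*(B-A)[1::-1])))
A=g((160,437),104);B=g((455,425),104);print('nose side',(A+B)/2,np.linalg.norm(A-B))
# depth-fitted rollers
ds=np.load('side0.npz')['d']
pts=[]
for n,dd,box in(('scene',d,(240,170,385,260)),('side',ds,(310,215,410,305))):
    P=np.array([world(n,(u,v),dd[v,u]) for v in range(box[1],box[3]) for u in range(box[0],box[2]) if dd[v,u]>0])
    z=P[:,2];print(n,np.histogram(z,bins=range(80,150,4)))
```

```text
[436.  -0. 110.] [539. -34. 110.] 109.0 [487.6 -17.1 110. ] -17.8 depth [488.9 -16.7 108. ]
[447.  44. 110.] [556.   6. 110.] 115.0 [501.3  25.1 110. ] -18.9 depth [508.3  21.3 116.6]
[459.  87. 110.] [568.  49. 110.] 115.0 [513.4  68.  110. ] -19.0 depth [515.7  67.9 109.2]
[470. 130. 110.] [581.  94. 110.] 117.0 [525.7 112.3 110. ] -18.0 depth [530.2 110.  112.8]
[484. 176. 110.] [597. 137. 110.] 120.0 [540.3 156.7 110. ] -19.2 depth [541.  158.4 106.3]
[499. 221. 110.] [609. 179. 110.] 117.0 [554. 200. 110.] -20.6 depth [558.1 197.7 112.3]
[520.40113344  90.85118239 110.        ] 45.40314840745673 72.9882689047883 [44.40971304 44.58648686 45.92016558 46.78658681 45.35637014]
stop [407.18174659 -53.24816591 147.        ] [543.33734957 -94.68647633 147.        ] [475.25954808 -73.96732112 147.        ] 142.32175446206236
nose [503.75127791 273.90955282 104.        ] [636.92086984 235.4723364  104.        ] [570.33607387 254.69094461 104.        ] 138.60577124024883
stop side [476.63290599 -64.69620011 147.        ] 142.84298328294122 162.13044499123646
nose side [568.85061584 259.24199674 104.        ] 147.90136285391813Traceback (most recent call last):
  File "<stdin>", line 20, in <module>
  File "h.py", line 4, in world
    c=optics.get_calibration(name);K=np.array(c['intrinsics']);D=np.array(c['dist_coeffs'])
ValueError: time passes only in moves, steps and waits
```

Request:
{"method": "jog_arm", "body": {"deltas": "-40 -12 0 0.15 0; -90 -26 0 0.31 0; -140 -40 0 0.47 0; -190 -55 0 0.63 0; -240 -69 0 0.79 0; -290 -83 0 0.95 0; -340 -98 0 1.11 0; -390 -112 0 1.27 0; -434.7 -125 0 1.43 0; -434.7 -125 0 1.478 0", "squeeze": 5}}

```text
clock: 1.35
eef_pos: [565.2, 225.6, 218.4]
eef_rot: [-3.141, 0.001, 1.267]
wrist_force: [-0.5, -0.2, -0.4]
finger_gap: 0.7
```

Run:
```python
from h import *
s=manip.read_state();print(s['eef_pos'],s['eef_rot'],s['joints'],s['finger_gap'])
p,d=optics.camera('wrist');cv2.imwrite('pics/w1.png',p[:,:,::-1]);np.savez('w1.npz',p=p,d=d,pos=s['eef_pos'],rot=s['eef_rot'])
c=optics.get_calibration('wrist');print(c)
import pickle;pickle.dump(c,open('wc.pkl','wb'))
```

```text
[565.24851409 225.60165879 218.41580547] [-3.14067236e+00  9.27637055e-04  1.26717935e+00] [ 3.19664609e-01  4.33139267e-01  1.34274024e+00 -2.20596625e-04
  1.36700187e+00  6.23326803e-01] 0.6692229736600395
{'intrinsics': array([[370.02019316,   0.        , 321.86084292],
       [  0.        , 370.02019316, 237.34934038],
       [  0.        ,   0.        ,   1.        ]]), 'dist_coeffs': array([-0.03142773,  0.        ,  0.        ,  0.        ,  0.        ]), 'hand_eye': array([[-1.69985440e-03, -9.57396711e-01, -2.88770928e-01,
         8.38365939e+01],
       [ 9.99998223e-01, -1.39194842e-03, -1.27161186e-03,
        -1.94847303e-01],
       [ 8.15482774e-04, -2.88772577e-01,  9.57397375e-01,
        -1.64821902e+02],
       [ 0.00000000e+00,  0.00000000e+00,  0.00000000e+00,
         1.00000000e+00]])}
```

View pics/w1.png

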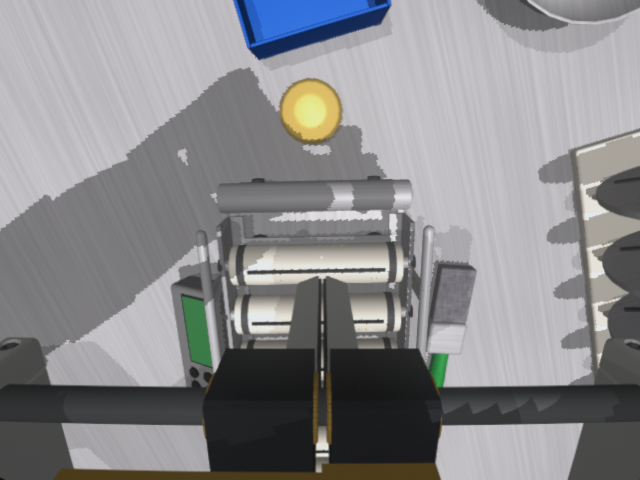

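Run:
```python
import numpy as np,cv2,pickle
from scipy.spatial.transform import Rotation as Ro
c=pickle.load(open('wc.pkl','rb'));w=np.load('w1.npz');H=c['hand_eye'];R=Ro.from_euler('xyz',w['rot']).as_matrix()
def ray(uv,z):
    p=cv2.undistortPoints(np.array([[uv]],float),c['intrinsics'],c['dist_coeffs'])[0,0]
    d=R@(H[:3,:3]@np.array([p[0],p[1],1]));o=R@H[:3,3]+w['pos'];return o+d*(z-o[2])/d[2]
C=np.array([522,92.]);u=np.array([np.cos(np.radians(73)),np.sin(np.radians(73))]);n=np.array([u[1],-u[0]])
for nm,a,b,z in[('r6',(246,271),(387,268),110),('r5',(252,323),(296,322),110),('r5full',(252,323),(385,320),110),('nose mid',(219,196),(411,194),94+5)]:
    A=ray(a,z);B=ray(b,z);m=(A+B)/2
    print(nm,A.round(1),B.round(1),m.round(1),np.linalg.norm(A-B).round(1),np.degrees(np.arctan2(*(B-A)[1::-1])).round(2),'s',((m[:2]-C)@u).round(1),'x',((m[:2]-C)@n).round(1))
for v in(262,275,278,283): print(v,w['d'][v,316],)
```

```text
r6 [499.1 218.5 110. ] [606.6 187.4 110. ] [552.9 202.9 110. ] 111.9 -16.14 s 115.1 x -2.9
r5 [487.2 173.5 110. ] [522.5 163.5 110. ] [504.8 168.5 110. ] 36.7 -15.85 s 68.1 x -38.8
r5full [487.2 173.5 110. ] [593.4 143.1 110. ] [540.3 158.3 110. ] 110.5 -15.97 s 68.7 x -1.9
nose mid [497.7 280.   99. ] [640.6 236.7  99. ] [569.1 258.3  99. ] 149.3 -16.88 s 172.8 x -3.6
262 293.13315
275 294.79953
278 190.27092
283 184.53667
```

Request:
{"method": "jog_arm", "body": {"deltas": "0 0 15 0 0; 0 0 35 0 0; 0 0 55 0 0; 0 0 75 0 0; 0 0 90 0 0; 0 0 98 0 0; 0 0 98 0 0; 0 0 98 0 0; 0 0 98 0 0; 0 0 98 0 0"}}

```text
clock: 2.65
eef_pos: [563.7, 228.0, 121.8]
eef_rot: [3.141, -0.0, 1.274]
wrist_force: [-0.3, -0.4, 0.4]
finger_gap: 0.2
```

Request:
{"method": "jog_arm", "body": {"deltas": "0 0 1.2 0 0; -8 0 1.2 0 0; -20 0 1.2 0 0; -34 0 1.2 0 0; -48 0 1.2 0 0; -50 0 1.2 0 0; -50 0 1.2 0 0; -50 0 1.2 0 0; -50 0 1.2 0 0; -50 0 1.2 0 0"}}

```text
clock: 3.9
eef_pos: [548.9, 180.3, 120.1]
eef_rot: [-3.141, 0.0, 1.274]
wrist_force: [-0.3, -0.0, 0.4]
finger_gap: 0.3
```

Run:
```python
from h import *
s=manip.read_state();print(s['eef_pos'],s['wrist_force'])
p,d=optics.camera('wrist');q,d=optics.camera('scene')
cv2.imwrite('pics/w2.png',p[:,:,::-1]);cv2.imwrite('pics/s2.png',cv2.resize(q[150:300,210:410,::-1],None,fx=4,fy=4,interpolation=cv2.INTER_CUBIC))
```

```text
[548.92977381 180.29940277 120.14466567] [-0.33766823 -0.04999506  0.35490839]
```

View pics/w2.png

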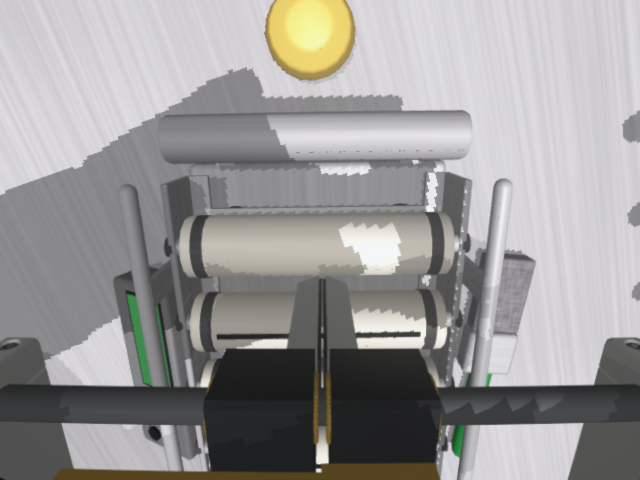

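View pics/s2.png

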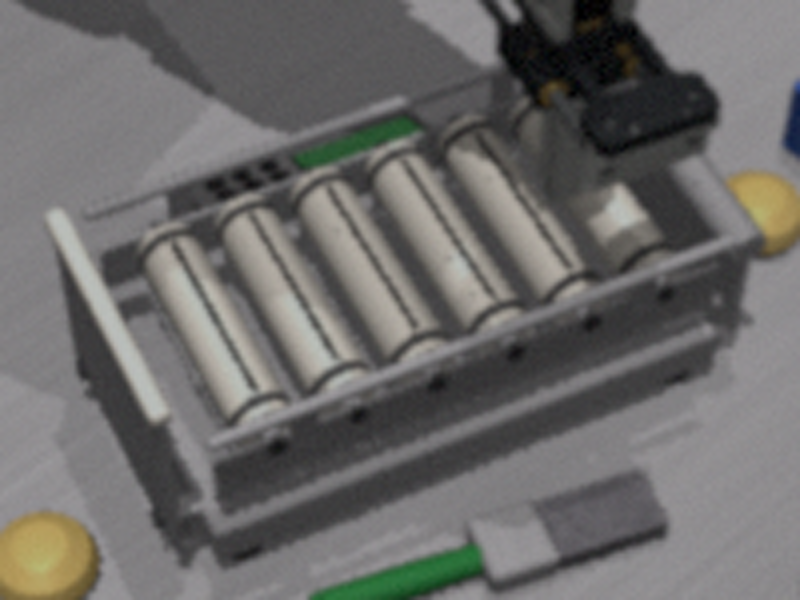

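Roller 6's seam at about (316,270) has turned out of sight, roller 5's seam at row 335 is still on top, and the force is back near zero. I'll continue the same way.

Request:
{"method": "jog_arm", "body": {"deltas": "-8 0 0 0 0; -20 0 0 0 0; -33 0 0 0 0; -46 0 0 0 0; -59 0 0 0 0; -72 0 0 0 0; -85 0 0 0 0; -92 0 0 0 0; -92 0 0 0 0; -92 0 0 0 0"}}

```text
clock: 5.25
eef_pos: [521.9, 92.4, 120.0]
eef_rot: [-3.141, 0.0, 1.274]
wrist_force: [0.9, 0.6, 0.8]
finger_gap: 0.4
```

Run:
```python
from h import *
s=manip.read_state();print(s['eef_pos'],s['wrist_force'])
p,d=optics.camera('wrist')
cv2.imwrite('pics/w3.png',p[:,:,::-1])
```

```text
[521.92273261  92.3829315  119.99035543] [0.86398607 0.64563313 0.81266154]
```

View pics/w3.png

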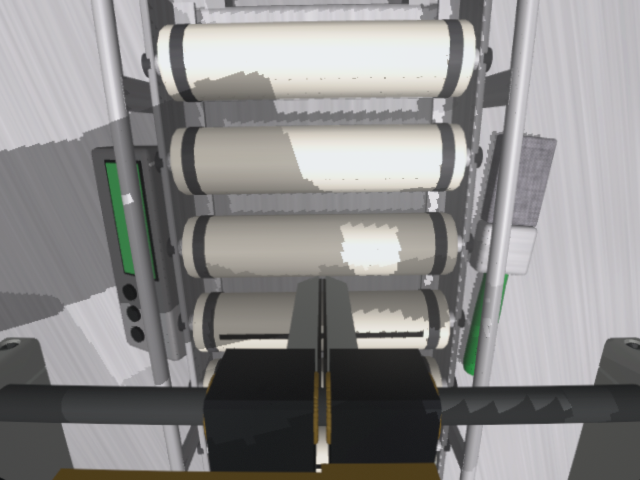

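Rollers 6, 5 and 4 (rows 62, 158 and 245) now have their seams out of sight. Roller 3's seam at row 335 is untouched.

Request:
{"method": "jog_arm", "body": {"deltas": "-8 0 0 0 0; -20 0 0 0 0; -33 0 0 0 0; -46 0 0 0 0; -59 0 0 0 0; -72 0 0 0 0; -85 0 0 0 0; -92 0 0 0 0; -92 0 0 0 0; -92 0 0 0 0"}}

```text
clock: 6.55
eef_pos: [495.0, 4.4, 120.0]
eef_rot: [-3.141, 0.0, 1.274]
wrist_force: [0.5, -0.5, 0.1]
finger_gap: 0.6
```

Run:
```python
from h import *
s=manip.read_state();print(s['eef_pos'],s['wrist_force'])
p,d=optics.camera('wrist')
cv2.imwrite('pics/w4.png',p[:,:,::-1])
```

```text
[495.01087389   4.40400297 120.01297106] [ 0.46940292 -0.45306196  0.13063462]
```

View pics/w4.png

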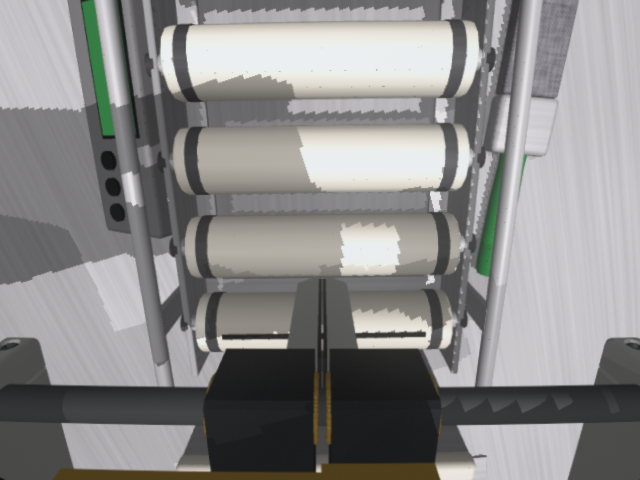

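Rollers 3 and 2 have spun as well, and roller 1's seam at row 335 is still on top. Next is the last roller: stop short of the end stop, then lift straight up.

Request:
{"method": "jog_arm", "body": {"deltas": "-8 0 0 0 0; -20 0 0 0 0; -33 0 0 0 0; -46 0 0 0 0; -48 0 0 0 0; -48 0 0 0 0; -48 0 -15 0 0; -48 0 -40 0 0; -48 0 -80 0 0; -48 0 -125 0 0"}}

```text
clock: 7.85
eef_pos: [480.8, -41.4, 247.3]
eef_rot: [-3.142, -0.0, 1.274]
wrist_force: [-1.3, -0.4, -0.9]
finger_gap: 0.6
```

Request:
{"method": "jog_arm", "body": {"deltas": "0 0 -30 0 0; 0 0 -50 0 0; 0 0 -50 0 0; 0 0 -50 0 0; 0 0 -50 0 0; 0 0 -50 0 0; 0 0 -50 0 0; 0 0 -50 0 0; 0 0 -50 0 0; 0 0 -50 0 0"}}

```text
clock: 9.1
eef_pos: [481.1, -41.7, 295.2]
eef_rot: [3.142, -0.0, 1.274]
wrist_force: [-0.2, 0.2, 0.3]
finger_gap: 0.9
```

Run:
```python
from h import *
s=manip.read_state();print(s['clock'],s['eef_pos'],s['wrist_force'])
p,d=optics.camera('wrist');q,d=optics.camera('scene');r,_=optics.camera('side')
a=cv2.resize(p,(400,300));b=cv2.resize(q,(400,300));c=cv2.resize(q[150:300,210:410],(400,300));e=cv2.resize(r[185:335,265:465],(400,300))
cv2.imwrite('pics/f5.png',np.vstack([np.hstack([a,b]),np.hstack([c,e])])[:,:,::-1])
```

```text
9.1 [481.07364033 -41.73930562 295.24447098] [-0.24805023  0.21924107  0.32995478]
```

View pics/f5.png

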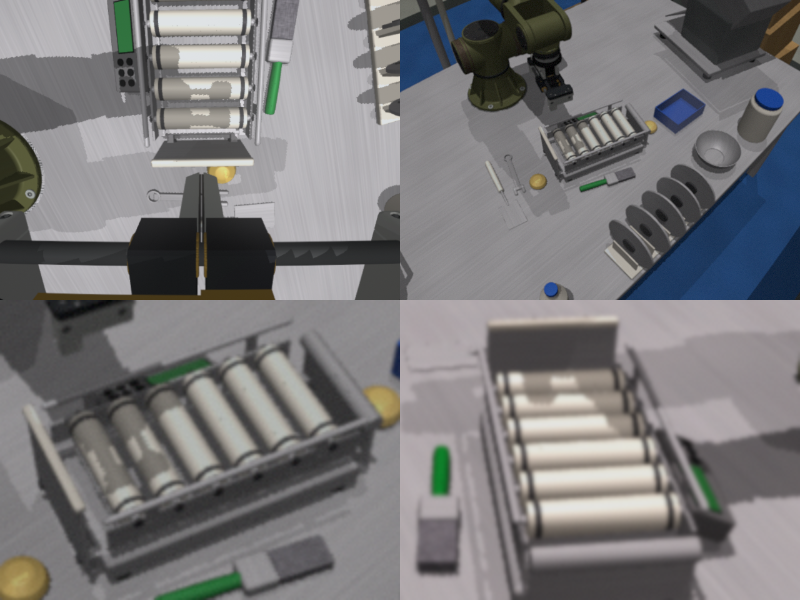

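In the final pictures all six seams have turned out of sight, the deck looks back up, and the bystanders are where they were. The arm is clear of everything.

```bash
python3 -c "
from cell import workorder
print(workorder.sign_off())"
```

```text
the job is handed in; nothing more can be done
None
```

I stroked all six rollers with closed fingertips, one after another from the nose bar to the end stop, lifted clear and handed the job in at about 9 s of the 38 s allowed.

- **Stroke:** The weigher is turned so that the stop is at its own −y end, so the order was roller 6 to roller 1. The fingertips ran about 4 mm below the roller tops and stopped about 24 mm short of the stop plate's centre line, without meeting the plate.
- **Rollers:** Each roller's seam went out of sight after its pass, while the next roller's seam was still on top. None can be seen from above now. I inferred the turning direction from the stroke; I did not measure the angles.
- **Force on the deck:** The wrist force was about 1 N or less at every pause between strokes. I had no reading while the fingers were on a roller. If the deck sank the full 4 mm, the load was roughly 5 N.
- **After the lift:** The wrist force was about 0.5 N, the deck looks back at rest height, and nothing around the weigher appears to have moved. I judged these last two by eye from the final pictures.

The weigher position from the scene and side cameras agreed with the wrist camera to within a few mm. Direction estimates differed by up to 3 degrees, and I used 73 degrees. One measuring script stopped on an error after it had printed the positions I needed, so I did not finish a separate height check from the depth image.

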